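# Spot-check the heat sink, then shut the unit

## Robot

A 7-joint arm with a two-finger parallel gripper is mounted at the origin on the work surface. World frame = base frame: x ahead of the robot, y to its left, z up, the work surface at z = 0. Lengths are in m, angles in rad, forces in N, time in s.
With the tool pointing down it reaches from about 0.425 to 0.825 m from the base axis. Payload 3.6 kg.
Tool frame: the origin (TCP) lies on the centre line of the jaws, within the pads' length; the fingertips stand 14 mm ahead of it and the grasp point (between the pads) lies 5 mm behind it; z points along the fingers, y is the line along which they close (so a half turn about z gives the same grasp; the last joint's range is limited). The gripper opens to 93 mm and grips with 3 to 60 N. Pads are 15 mm wide; open, the fingers measure 128 mm over their backs; the gripper's body (75 mm by 188 mm) begins 65 mm behind the grasp point.
Start: joints at [-1.361, 0.615, -0.013, 1.423, 0.008, 1.103, -0.04], TCP at [0.152, 0.632, 0.233] pointing down, gripper open.
Joint ranges: [-3.12, 3.12], [-0.3, 2.06], [-1.34, 1.32], [0.26, 2.42], [-1.36, 4.5], [0.01, 1.98], [-2.84, 2.84]. Speed limits (rad/s): [2.79, 2.79, 3.14, 3.14, 3.14, 3.14, 3.14].

## Interface

Orientations are given as [roll, pitch, yaw] about the fixed x, y, z axes, in that order (R = Rz(yaw) Ry(pitch) Rx(roll)).
In Python, from workcell import r gives the robot as it stands.
- The arm moves only by the shell command python3 -m inch 'ROWS' [OPENING]. ROWS is text: rows parted by semicolons, each of 6 numbers parted by spaces: the shift along the tool's x, y, z each as a share of 3 cm, from -1 to 1, then the turn, a rotation vector about the tool's x, y, z each as a share of 4 degrees, from -1 to 1. A call has 1 to 20 rows; each row shifts and turns the commanded pose from where the row before left it, along the tool's axes as they then stand; what a row does not reach is not made up. A row lasts 1/12 s, in which the tool goes at most 41.7 mm and 7.16 degrees, less where a joint would pass 70% of its speed; a pose out of reach is approached as far as the arm can. A call with a number of a shift or a turn outside -1 to 1 is refused whole. A call with a gripper value outside its range is refused whole. OPENING is the opening, from 0 (shut) to 1 (fully open), set as the call begins (- or left out, the last holds). The fingers move at their own pace and stop on an object; the grip force is fixed at half the most. Time passes only in rows, so rows that do not move let the fingers close. It gives the time, the measured TCP pose, the force, the opening and the grip force at its end, in the units of the state.
- r.observe(): the state, without advancing time (a new reading comes with each control period).
- r.capture(name): name is "side" or "top"; returns a dict with "pixels" (400x640x3 uint8, red, green, blue), "intrinsics" (3x3 intrinsics, pixels), "rvec" (rotation vector, rad) and "tvec" (3), from world to camera coordinates, as OpenCV has them. Camera axes: x right, y down, z forward; pixel columns grow to the right and rows downward; lengths in m; the calibration is good to about 2 mm. A picture is of the moment at which its call begins. There is no depth.
- r.finish_job(): hands the job in; it is judged then, once.
The state is a dict: "time": time; "joint_pos": joint angles; "dq": joint speeds; "joint_torque": joint torques, N m; "tcp_pos": TCP position; "ee_rot": TCP orientation; "ft_force": force on the tool from outside, world axes, zero at the start; "moment": the same for the moment, N m; "grip_width": finger opening in m; "finger_force": force on a finger pad.
Only numpy, scipy, OpenCV 4.12 (cv2) and the standard library are available. Lean on these libraries where they do the work, as an engineer would, in place of code of your own. Each camera call takes 0.05 s, during which the arm holds its last target. There are 200 camera calls.

## Task

Pick up the yellow spot thermometer and point its lens squarely at the middle of the black patch on the one heat sink that has it, from about 6 cm away, holding it steady there for two seconds without touching the unit or its heat sinks with it. Then lay the thermometer back in its black cradle the way it was lying, let go of it, and only after that close the grey unit's cover, pressing its edge down until the catch snaps and holds it fully shut. Leave the other things on the bench where they stand.

Things in the scene. Friction and masses are not known exactly. Their poses are not given: they have to be found in the camera images.
- thermometer: Yellow spot thermometer, 180 g: straight handle 124 (x) x 28 (y) x 28 mm (z); at its +x end a black round head, 28 mm across and 45 mm long, bent 45 degrees down (along +x and -z equally), reaching 26 mm below the handle's underside. Origin: centre of the handle's underside; x along the handle to the head, z up. Lies level in the cradle, origin 50 mm above the bench
- lens (a point): centre of the thermometer's red lens at the free end of the head, 93.8 mm ahead (+x) of and 15.8 mm below the thermometer's origin; its z axis is the viewing direction, out of the lens (45 degrees down from the handle's x); its y axis is the handle's y
- cradle: Black fixed cradle: base plate 120 x 70 x 8 mm, two U-shaped saddles at x = -36 and +36 mm, each 12 mm thick along x. Saddle floors are 50 mm above the bench; cheeks rise to 68 mm and stand 36 mm apart inside, 48 outside. Between the saddles the handle is free for the fingers. Origin: centre of its underside; x along the handle, to the head's end
- unit: grey fixed control unit: open-topped box 130 (x) x 140 (y) x 50 mm high, walls 4 mm, a green circuit board inside with its top 12 mm above the bench. Origin: centre of its underside; its -x side, towards the robot, is the side where the catch is; the cover is hinged along the top of its +x wall
- sink_black: the aluminium heat sink that carries the black patch, 34 mm wide (y), about 50 mm long, top 36 mm above the board; its front is a flat face leaning 45 degrees, looking towards -x and up. Origin: centre of its underside on the board; axes parallel to the unit's. It stands in the left or the right half of the unit
- sink_bare: the other heat sink, alike but bare, without a patch, in the other half of the unit: not the target
- patch (a point): centre of the matt black square patch, 24 x 24 mm, on the sloping face of its heat sink; its z axis is the face's outward normal (45 degrees up, towards the unit's -x); y is the unit's y
- cover (a joint): Cover angle: 0 fully shut, 1.57 upright on the unit's far edge, at most 1.75. A flat grey plate 140 mm from hinge to free edge, 142 wide, 4 thick, 120 g, red stripe on its outer face by the free edge. A stiff hinge lets it stay where it is left. Over the last 0.09 rad a sprung catch resists with about 10 N at the free edge, then holds it shut
- cover_hinge (a point): middle of the cover's hinge line: 65 mm towards +x from the unit's origin, 50 mm above the bench; the hinge line runs along the unit's y. The axes turn with the cover: its -x runs from the hinge to the free edge, its z is the normal of the outer (top) face
- cover_edge (a point): middle of the red stripe, on the cover's outer face, 126 mm from the hinge line and 14 mm from the free edge: the place to press
- can_green: bystander: white aerosol can with green label, 65 mm across, 170 mm tall; origin at the centre of its foot
- can_blue: bystander: white aerosol can with blue label, 65 mm across, 155 mm tall; origin at the centre of its foot
- drink: bystander: drink bottle with red cap and label, 72 mm across, 220 mm tall; origin at the centre of its foot
- screwdriver: bystander: red-handled screwdriver lying on the bench, about 200 mm long along x; origin near its middle, on the bench
- spool: bystander: standing solder spool, 56 mm across, 40 mm tall; origin at the centre of its foot
- meter: bystander: orange multimeter lying on its back, 140 x 72 mm, 40 mm high with its dial; origin at the centre of its underside
- dish: bystander: blue open parts dish, 90 x 70 x 25 mm; origin at the centre of its underside
Things that resemble listed ones, but are neither listed nor needed, are in the scene too. Leave any purple or turquoise look-alike of the thermometer alone.

How it is judged:
On the way, in this order (a step that is already met when the one before it is completed fails the run):
1. the thermometer's lens looks at the black patch, held steady 1.5 s: axis within 10 mm of its centre, 30 to 100 mm away, square within 0.26 rad (x of patch in the frame of lens between -0.01 and 0.01 m and y of patch in the frame of lens between -0.01 and 0.01 m and z of patch in the frame of lens between 0.03 and 0.1 m and angle between the z axis of lens and the z axis of patch, either way round below 0.26 rad and linear speed of thermometer below 0.03 m/s and angular speed of thermometer below 0.3 rad/s), for 1.5 s.
2. the thermometer lies in its cradle again, let go (x of thermometer in the frame of cradle between -0.02 and 0.02 m and y of thermometer in the frame of cradle between -0.009 and 0.009 m and z of thermometer in the frame of cradle between 0.044 and 0.056 m and angle between thermometer's own z axis and vertical below 0.12 rad and contact force between the fingers and thermometer below 0.1 N and linear speed of thermometer below 0.02 m/s), for 0.2 s.
3. the cover is pressed past its catch, fully shut (value of joint cover below 0.025 rad), for 0.3 s.
At the end, for the whole second after the job is handed in: Cover within 0.025 rad of fully shut; thermometer let go, at rest and level (0.12 rad) in the cradle's saddles: origin within 20 mm along and 9 mm across of the cradle's middle, 44 to 56 mm above its underside (all of step 2 and value of joint cover below 0.025 rad); the robot touches nothing.
It fails at once if the thermometer touches the unit, its cover or a heat sink (contact force between thermometer and unit above 0.5 N or contact force between thermometer and sink_black above 0.5 N or contact force between thermometer and sink_bare above 0.5 N).
It fails at once if another thing on the bench is moved by more than 30 mm or tipped over (distance of any of can_green, can_blue, drink, screwdriver, spool, meter, dish from where it was at the start of the episode above 0.03 m or angle between any of can_green, can_blue, drink, spool's own z axis and vertical above 0.5 rad).
It also fails if it takes over 70 s, if anything falls off the work surface, if the arm or the gripper's body presses on something with over 40 N, if the wrist force passes 120 N, or if a joint passes its speed limit or range.

## Working session

There is one attempt and no reset: what is moved stays moved. The work goes in short steps, Python scripts to look and compute and a shell command to move; the robot and the scene stay as the last step left them, time stands still between calls to the robot, and variables do not carry over. Pictures are saved under pics/ and viewed, at most 10 in all, crops included, and the job is handed in when it is done.

```bash
mkdir -p pics; cat > h.py <<'E'
import numpy as np,cv2
from scipy.spatial.transform import Rotation as R
from workcell import r
def cam(n):
    c=r.capture(n); c['R']=cv2.Rodrigues(np.array(c['rvec'],float))[0]; c['t']=np.array(c['tvec'],float).ravel(); c['K']=np.array(c['intrinsics'],float); return c
def save(c,f,box=None,s=1):
    p=c['pixels'][:,:,::-1]
    if box: p=p[box[1]:box[3],box[0]:box[2]]
    cv2.imwrite('pics/'+f,cv2.resize(p,None,fx=s,fy=s,interpolation=cv2.INTER_CUBIC))
def ray(c,u,v):
    d=c['R'].T@np.linalg.solve(c['K'],[u,v,1]); return -c['R'].T@c['t'],d/np.linalg.norm(d)
def onz(c,u,v,z):
    o,d=ray(c,u,v); return o+d*(z-o[2])/d[2]
def tri(c1,p1,c2,p2):
    o1,d1=ray(c1,*p1);o2,d2=ray(c2,*p2)
    s=np.linalg.lstsq(np.c_[d1,-d2],o2-o1,rcond=None)[0]
    a=o1+s[0]*d1;b=o2+s[1]*d2; return (a+b)/2,np.linalg.norm(a-b)
def proj(c,P): return cv2.projectPoints(np.array(P,float).reshape(-1,3),np.array(c['rvec'],float),c['t'],c['K'],None)[0].reshape(-1,2)
E
python3 - <<'E'
from h import *
np.set_printoptions(precision=3,suppress=True)
for n in('top','side'):
    c=cam(n);save(c,n+'0.png');print(n,ray(c,320,200),c['K'][0,0])
print(r.observe())
E
```

```text
top (array([ 0.458, -0.036,  1.054]), array([ 0.093, -0.006, -0.996])) 376.1854768880995
side (array([-0.1  , -0.68 ,  0.821]), array([ 0.543,  0.546, -0.638])) 446.4800373204863
{'time': 0.1, 'joint_pos': array([-1.361,  0.616, -0.013,  1.425,  0.008,  1.103, -0.04 ]), 'dq': array([ 0.   , -0.005, -0.001, -0.002, -0.001,  0.001, -0.   ]), 'joint_torque': array([  0.001, -46.004,   0.21 , -16.625,  -0.061,   0.017,   0.   ]), 'tcp_pos': array([0.152, 0.631, 0.232]), 'ee_rot': array([-3.139,  0.   ,  2.905]), 'ft_force': array([ 0.615, -0.356, -0.038]), 'moment': array([ 0.008,  0.056, -0.003]), 'finger_force': 0.0, 'grip_width': 0.0929850018789393}
```

View pics/top0.png

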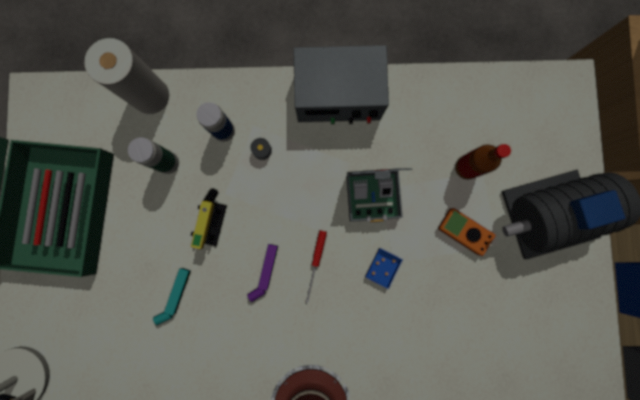

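View pics/side0.png

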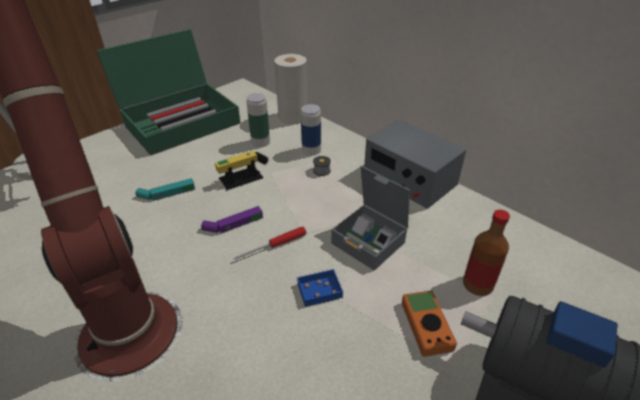

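The top view shows the yellow thermometer at (205,222) with its black head towards (211,195). The purple look-alike is at (263,272) and the turquoise one at (172,296). Only the yellow one in the black cradle fits the description. The unit is at (375,195) with its cover upright, and in the side view it is at (370,235). I'll enlarge the thermometer and the unit to confirm.

```bash
python3 - <<'E'
from h import *
t=cam('top');s=cam('side')
def crop(c,b,w=395,h=295):
    return cv2.resize(c['pixels'][b[1]:b[3],b[0]:b[2],::-1],(w,h),interpolation=cv2.INTER_CUBIC)
im=np.vstack([np.hstack([crop(t,(170,180,250,240)),crop(t,(335,158,415,218) if 0 else (335,162,415,222))]),np.hstack([crop(s,(205,140,285,200)),crop(s,(320,160,420,235+0) if 0 else (325,190,425,265))])])
im=np.clip(im.astype(float)*1.6,0,255).astype(np.uint8)
cv2.imwrite('pics/crops.png',im)
E
```

```text
(no output)
```

View pics/crops.png

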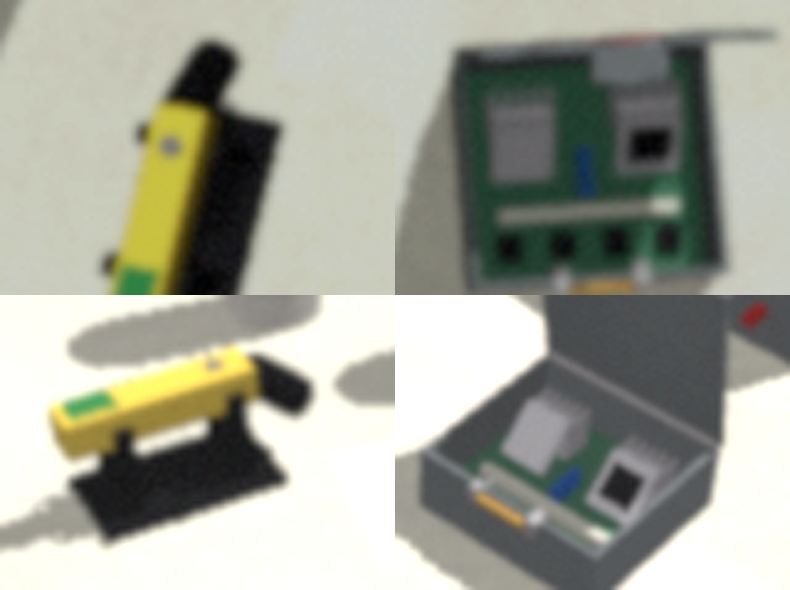

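The crop confirms the yellow thermometer in the black cradle, head up-right in the top view. The black patch is on the right-hand (-y) sink, at about top (386.6,191.1) and side (382,238.3). The left sink is bare.

```bash
cat > meas.py <<'E'
from h import *
np.set_printoptions(precision=4,suppress=True)
def yel(c,b):
    p=c['pixels'][b[1]:b[3],b[0]:b[2]];h=cv2.cvtColor(p,cv2.COLOR_RGB2HSV)
    m=((h[...,0]>18)&(h[...,0]<80)&(h[...,1]>110)&(h[...,2]>40)).astype(np.uint8)
    m=cv2.morphologyEx(m,cv2.MORPH_CLOSE,np.ones((5,5)))
    cs=max(cv2.findContours(m,0,cv2.CHAIN_APPROX_NONE)[0],key=cv2.contourArea)
    return cs.reshape(-1,2)+np.array(b[:2]),h,m
def dark(c,u,v,w=8,th=None):
    g=cv2.cvtColor(c['pixels'],cv2.COLOR_RGB2GRAY).astype(float)
    y,x=np.mgrid[int(v)-w:int(v)+w+1,int(u)-w:int(u)+w+1];p=g[int(v)-w:int(v)+w+1,int(u)-w:int(u)+w+1]
    return g,x,y,p
if __name__=='__main__':
    t=cam('top');s=cam('side')
    for c,b in((t,(170,180,250,262)),(s,(205,140,285,200))):
        ct,h,m=yel(c,b); rect=cv2.minAreaRect(ct.astype(np.float32)); print(rect,'\n',cv2.boxPoints(rect))
        hull=cv2.convexHull(ct.astype(np.float32)); print('poly',cv2.approxPolyDP(hull,1.5,True).reshape(-1,2).tolist())
        if c is t:
            Q=[onz(c,u,v,.078)[:2] for u,v in cv2.boxPoints(rect)];print('z78',np.array(Q))
            print('V row profile',h[35,25:50,2],h[35,25:50,0])
    q=[]
    for c,u,v in((t,387,191),(s,382,238)):
        g,x,y,p=dark(c,u,v,5); print(p.astype(int)); w=np.clip(65*0+np.percentile(p,60)-p,0,None); 
        lab,l,_,ce=cv2.connectedComponentsWithStats((p<(p.min()+np.percentile(p,70))/2).astype(np.uint8))[0:4]
        k=l[5,5]; q.append(ce[k]+[x[0,0],y[0,0]]); print(q[-1],_[k])
    print('patch',tri(t,q[0],s,q[1]))
E
python3 meas.py
```

```text
((201.1470947265625, 223.91180419921875), (13.339458465576172, 48.749656677246094), 14.03624439239502) 
 [[188.7648 245.9412]
 [200.5883 198.6471]
 [213.5294 201.8824]
 [201.7059 249.1765]]
poly [[206.0, 200.0], [212.0, 203.0], [212.0, 208.0], [202.0, 247.0], [197.0, 248.0], [191.0, 245.0], [192.0, 233.0], [199.0, 206.0]]
z78 [[0.439  0.298 ]
 [0.5605 0.268 ]
 [0.5512 0.2344]
 [0.4299 0.2648]]
V row profile [125 125 122 123 124 125 126 125 126 125 125 124 117  97  69  46  29  17
  10   7   8   9   8   7   9] [ 30  28  28  27  28  28  28  29  28  29  29  28  27  26  25  24  23  21
 120 120 120 160 140 100  60]
((236.9662322998047, 161.96530151367188), (12.474664688110352, 42.40519332885742), 72.34988403320312) 
 [[214.8706 162.4503]
 [255.2796 149.5929]
 [259.0619 161.4803]
 [218.6529 174.3377]]
poly [[257.0, 155.0], [257.0, 159.0], [250.0, 164.0], [226.0, 172.0], [219.0, 172.0], [216.0, 163.0], [251.0, 151.0]]
[[57 58 57 57 57 57 57 58 57 58 54]
 [54 52 51 49 49 48 48 47 51 54 53]
 [48 38 33 32 31 30 27 28 38 47 52]
 [42 25 17 15  9 11 13 15 28 45 50]
 [37 21 11  4  5  3  7 12 30 45 
[... 190 characters left out ...]
1 52 51 52 52 53 57 60 58 48]]
[385.9118 190.9412] [ 1  3  7  5 34]
[[ 65  81  82  64  54  66  81  90  96  98  98]
 [ 74  84  74  48  32  39  54  71  84  93  97]
 [ 80  81  62  35  23  25  30  45  60  74  85]
 [ 83  70  45  28  22  23  22  27  36  48  65]
 [ 78  56  32  26  21  20  21  24  23  34  57]
 [ 68  41  25  23  23  23  24  21  24  40  66]
 [ 52  31  22  24  22  24  21  22  30  52  77]
 [ 54  34  26  22  23  22  21  25  41  67  88]
 [ 73  57  44  32  26  22  22  32  55  81  94]
 [ 90  81  70  55  41  29  28  45  73  93  97]
 [ 96  95  90  81  66  49  44  66  91 101  96]]
[381.9138 238.3103] [ 1  1  9 10 58]
patch (array([ 0.5734, -0.2232,  0.0326]), np.float64(0.0008688386974939652))
```

```bash
python3 - <<'E'
from meas import *
t=cam('top');s=cam('side')
def green(c,b):
    p=c['pixels'][b[1]:b[3],b[0]:b[2]];h=cv2.cvtColor(p,cv2.COLOR_RGB2HSV)
    m=((h[...,0]>42)&(h[...,0]<90)&(h[...,1]>110)&(h[...,2]>30)).astype(np.uint8)
    n,l,st,ce=cv2.connectedComponentsWithStats(m);k=1+np.argmax(st[1:,4]);print('green',st[k]);return ce[k]+b[:2]
def dot(c,u,v,w=3):
    p=c['pixels'][v-w:v+w+1,u-w:u+w+1].astype(float);y,x=np.mgrid[v-w:v+w+1,u-w:u+w+1]
    sc=p[...,2];sc=np.clip(sc-np.median(sc)-10,0,None);print(p[...,2].astype(int));return np.array([(x*sc).sum(),(y*sc).sum()])/sc.sum()
g=[green(t,(185,225,210,250)),green(s,(208,150,235,175))]
d=[dot(t,204,209),dot(s,248,154)]
print(g,d)
G,e1=tri(t,g[0],s,g[1]);D,e2=tri(t,d[0],s,d[1]);print('G',G,e1,'D',D,e2,'yaw',np.degrees(np.arctan2(*(D-G)[[1,0]])),np.linalg.norm(D-G))
# top face rect
b=(170,180,250,262);p=t['pixels'][b[1]:b[3],b[0]:b[2]];h=cv2.cvtColor(p,cv2.COLOR_RGB2HSV)
m=((h[...,0]>18)&(h[...,0]<80)&(h[...,1]>100)&(h[...,2]>75)).astype(np.uint8);m=cv2.morphologyEx(m,cv2.MORPH_CLOSE,np.ones((5,5)))
ct=max(cv2.findContours(m,0,cv2.CHAIN_APPROX_NONE)[0],key=cv2.contourArea)
re=cv2.minAreaRect(ct.astype(np.float32));print(re);Q=np.array([onz(t,u+b[0],v+b[1],.078) for u,v in cv2.boxPoints(re)]);print(Q,Q.mean(0))
# moments-based centre/axis
ys,xs=np.nonzero(m);P=np.array([onz(t,x+b[0],y+b[1],.078)[:2] for x,y in zip(xs,ys)]);C=P.mean(0);v=np.linalg.svd(P-C)[2][0];print('C',C,'yaw',np.degrees(np.arctan2(v[1],v[0])))
# unit rim
for q in((332.1,228.6),(376.9,256.1),(406.8,228.6),(364.2,205.8)): print('side',onz(s,*q,.05))
for q in((350.2,221.6),(401.8,216),(397.8,171.2),(347.1,172.2)): print('top',onz(t,*q,.05))
# base plate of cradle dark corners, top
for q in((226,205),): print(onz(t,*q,.008))
E
```

```text
green [ 8 10  8 11 69]
green [11 11  8  4 17]
[[41 42 44 46 45 43 42]
 [40 47 54 57 54 48 44]
 [44 54 64 68 63 55 48]
 [47 61 69 71 67 58 46]
 [49 57 66 70 65 55 44]
 [45 51 59 63 58 50 43]
 [41 44 49 49 48 43 39]]
[[115 112 113 119 113  98  86]
 [119 110 100  97  88  80  73]
 [ 95  90  87  87  82  74  70]
 [ 74  77  83  85  81  75  69]
 [ 69  70  74  75  72  67  64]
 [ 68  68  67  66  63  58  56]
 [ 65  62  58  54  52  47  42]]
[array([196.4783, 239.7246]), array([222.5882, 162.1765])] [array([203.8974, 209.1795]), array([246.8392, 151.5   ])]
G [0.4545 0.2783 0.0776] 0.0002465068583281044 D [0.5307 0.2573 0.0885] 0.0034345431432232848 yaw -15.39931953788984 0.07975882831054901
((30.696208953857422, 44.304481506347656), (11.318614959716797, 48.26824188232422), 13.671307563781738)
[[0.4378 0.2961 0.078 ]
 [0.5582 0.2672 0.078 ]
 [0.5505 0.2387 0.078 ]
 [0.4302 0.2679 0.078 ]] [0.4942 0.2675 0.078 ]
C [0.4942 0.2666] yaw 166.7056136182535
side [ 0.4973 -0.1225  0.05  ]
side [ 0.5035 -0.2621  0.05  ]
side [ 0.6291 -0.2556  0.05  ]
side [ 0.6211 -0.1221  0.05  ]
top [ 0.4919 -0.1216  0.05  ]
top [ 0.5033 -0.2601  0.05  ]
top [ 0.6246 -0.2547  0.05  ]
top [ 0.6252 -0.1176  0.05  ]
[0.5483 0.2192 0.008 ]
```

```bash
python3 -m inch '-0.2 -0.2 0 0 0 0;-0.5 -0.4 0 0 0 0;-1 -0.65 0.1 0 0 0;-1 -0.65 0.15 0 0 0;-1 -0.65 0.15 0 0 0;-1 -0.65 0.15 0 0 0;-1 -0.65 0.15 0 0 0;-1 -0.65 0.15 0 0 0;-1 -0.65 0.15 0 0 0;-1 -0.65 0.15 0 0 0;-1 -0.65 0.15 0 0 0;-1 -0.65 0.15 0 0 0;-1 -0.65 0.15 0 0 0;-1 -0.65 0.15 0 0 0;-1 -0.65 0.15 0 0 0;-0.2 -0.1 0 0 0 0;0 0 0 0 0 0;0 0 0 0 0 0' 1
cat > goto.py <<'E'
import sys;from h import *
np.set_printoptions(precision=4,suppress=True)
o=r.observe();Rt=R.from_euler('xyz',o['ee_rot']);x,y,z,yaw=map(float,sys.argv[1:5])
T=R.from_euler('xyz',[np.pi,0,np.radians(yaw)])
print(round(o['time'],2),'tcp',o['tcp_pos'],'rpy deg',np.degrees(o['ee_rot']),'F',o['ft_force'],'grip',o['grip_width'],o['finger_force'])
print('shift units',Rt.inv().apply(np.array([x,y,z])-o['tcp_pos'])/.03,'turn units',np.degrees((Rt.inv()*T).as_rotvec())/4)
E
python3 goto.py .494 .267 .06 166.5
python3 - <<'E'
from h import *
c=cam('top');p=np.clip(np.hstack([c['pixels'][170:260,160:260,::-1]]).astype(float)*1.6,0,255).astype(np.uint8)
s=cam('side');q=np.clip(s['pixels'][90:200,185:305,::-1].astype(float)*1.5,0,255).astype(np.uint8)
cv2.imwrite('pics/hover.png',np.hstack([cv2.resize(p,(400,360)),cv2.resize(q,(393,360))]))
E
```

```text
time: 1.9
tcp_pos: [0.493, 0.2673, 0.1757]
ee_rot: [3.141, -0.001, 2.904]
ft_force: [-0.7, 1.0, 0.5]
grip_width: 0.0934
finger_force: 0.0
1.9 tcp [0.493  0.2673 0.1757] rpy deg [179.9695  -0.0467 166.3947] F [-0.7247  0.9903  0.5364] grip 0.09338184078876376 0.0
shift units [-0.0372 -0.0031  3.8581] turn units [ 0.0076 -0.0117 -0.0263]
```

View pics/hover.png

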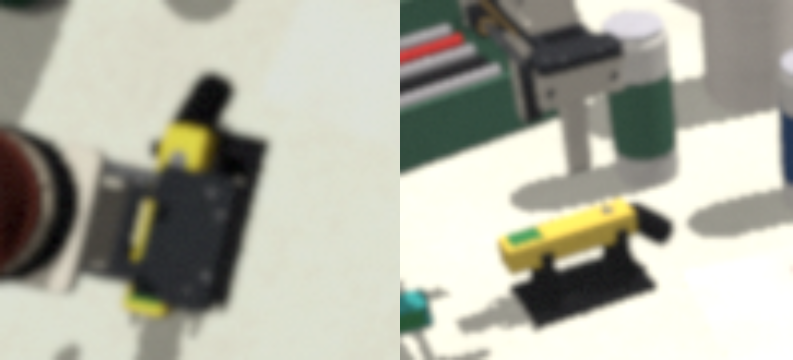

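The gripper hovers over the handle with its fingers astride it. In the top crop the handle's centre is at about (180,215), under the gripper. Next I go down and close.

```bash
python3 -m inch '-0.04 0 0.5 0 0 0;0 0 0.5 0 0 0;0 0 0.5 0 0 0;0 0 0.5 0 0 0;0 0 0.5 0 0 0;0 0 0.5 0 0 0;0 0 0.4 0 0 0;0 0 0.3 0 0 0;0 0 0.15 0 0 0;0 0 0 0 0 0;0 0 0 0 0 0' 1 && python3 -m inch '0 0 0 0 0 0;0 0 0 0 0 0;0 0 0 0 0 0;0 0 0 0 0 0;0 0 0 0 0 0;0 0 0 0 0 0;0 0 0 0 0 0;0 0 0 0 0 0;0 0 0 0 0 0;0 0 0 0 0 0' 0; python3 goto.py .494 .267 .18 166.5
```

```text
time: 2.92
tcp_pos: [0.4945, 0.2677, 0.0605]
ee_rot: [3.141, 0.0, 2.906]
ft_force: [-0.2, 0.2, 0.2]
grip_width: 0.0931
finger_force: 0.0
time: 3.75
tcp_pos: [0.4947, 0.2672, 0.0602]
ee_rot: [3.141, 0.0, 2.905]
ft_force: [0.5, 1.5, -1.0]
grip_width: 0.0308
finger_force: 0.3
3.75 tcp [0.4947 0.2672 0.0602] rpy deg [179.9716   0.005  166.4416] F [ 0.515   1.46   -0.9943] grip 0.030782778061016796 0.26408183388412
shift units [ 0.0197 -0.0099 -3.995 ] turn units [ 0.0071  0.0013 -0.0146]
```

```bash
python3 -m inch '0 0 0 0 0 0;0 0 0 0 0 0;0 0 0 0 0 0;0 0 0 0 0 0' 0; python3 goto.py .494 .267 .18 166.5; python3 -m inch '0 0 -0.2 0 0 0;0 0 -0.4 0 0 0;0 0 -0.5 0 0 0;0 0 -0.5 0 0 0;0 0 -0.5 0 0 0;0 0 -0.5 0 0 0;0 0 -0.5 0 0 0;0 0 -0.4 0 0 0;0 0 -0.3 0 0 0;0 0 -0.2 0 0 0;0 0 0 0 0 0;0 0 0 0 0 0' ; python3 - <<'E'
from h import *
t=cam('top');s=cam('side')
p=np.clip(t['pixels'][150:270,150:270,::-1].astype(float)*1.6,0,255).astype(np.uint8)
q=np.clip(s['pixels'][80:200,185:305,::-1].astype(float)*1.5,0,255).astype(np.uint8)
cv2.imwrite('pics/lift.png',np.hstack([cv2.resize(p,(395,395)),cv2.resize(q,(395,395))]))
E
```

```text
time: 4.08
tcp_pos: [0.4947, 0.2673, 0.0602]
ee_rot: [3.141, 0.0, 2.905]
ft_force: [0.8, 1.0, -1.0]
grip_width: 0.0279
finger_force: 30.0
4.08 tcp [0.4947 0.2673 0.0602] rpy deg [179.96     0.0143 166.4398] F [ 0.7807  1.0466 -1.0487] grip 0.027868621340791693 29.999312460422516
shift units [ 0.0206 -0.0138 -3.9944] turn units [ 0.01    0.0036 -0.0151]
time: 5.08
tcp_pos: [0.4943, 0.2666, 0.1799]
ee_rot: [-3.141, -0.001, 2.905]
ft_force: [0.1, -0.1, -2.5]
grip_width: 0.0277
finger_force: 30.0
```

View pics/lift.png

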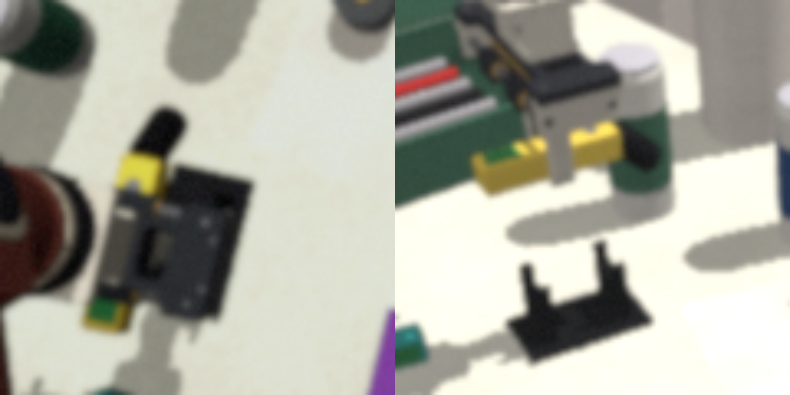

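The thermometer is lifted and level, with the cradle empty below it (side crop, about (580,310)). Next I carry it over in front of the unit.

```bash
python3 -m inch '0 -0.3 0 0 0 0;-0.1 -0.6 0 0 0 0;-0.1 -0.9 0 0 0 0;-0.1 -0.9 0 0 0 0;-0.1 -0.9 0 0 0 0;-0.1 -0.9 0 0 0 0;-0.1 -0.9 0 0 0 0;-0.1 -0.9 0 0 0 0;-0.1 -0.9 0 0 0 0;-0.1 -0.9 0 0 0 0;-0.1 -0.9 0 0 0 0;-0.1 -0.9 0 0 0 0;-0.1 -0.9 0 0 0 0;-0.1 -0.9 0 0 0 0;-0.1 -0.9 0 0 0 0;-0.1 -0.9 0 0 0 0;-0.1 -0.9 0 0 0 0;-0.1 -0.9 0 0 0 0;-0.1 -0.7 0 0 0 0;0 -0.3 0 0 0 0' && python3 -m inch '0 -0.3 0 0 0 -0.3;0 -0.1 0 0 0 -0.6;0 0 0 0 0 -0.8;0 0 0 0 0 -0.8;0 0 0 0 0 -0.8;0 0 0 0 0 -0.5;0 0 0 0 0 -0.3;0 0 0 0 0 0;0 0 0 0 0 0'; python3 goto.py .4375 -.230 .101 183
```

```text
time: 6.85
tcp_pos: [0.4307, -0.2253, 0.1798]
ee_rot: [-3.139, -0.001, 2.899]
ft_force: [-0.3, 0.3, -1.3]
grip_width: 0.028
finger_force: 30.0
time: 7.6
tcp_pos: [0.4294, -0.2323, 0.18]
ee_rot: [3.141, -0.001, -3.092]
ft_force: [0.1, -1.2, -1.8]
grip_width: 0.0278
finger_force: 30.0
7.6 tcp [ 0.4294 -0.2323  0.18  ] rpy deg [ 179.9744   -0.0303 -177.1722] F [ 0.0614 -1.1527 -1.7628] grip 0.027795728963289714 29.999009370803833
shift units [-0.2742  0.0633  2.6334] turn units [ 0.0064 -0.0076 -0.043 ]
```

```bash
python3 -m inch '-0.05 0.02 0.3 0 0 0;-0.1 0.04 0.4 0 0 0;-0.1 0 0.5 0 0 0;-0.02 0 0.5 0 0 0;0 0 0.4 0 0 0;0 0 0.3 0 0 0;0 0 0.15 0 0 0;0 0 0 0 0 0;0 0 0 0 0 0;0 0 0 0 0 0'; python3 goto.py .4375 -.230 .101 183
python3 - <<'E'
from h import *
t=cam('top');s=cam('side')
p=np.clip(t['pixels'][150:270,330:450,::-1].astype(float)*1.6,0,255).astype(np.uint8)
q=np.clip(s['pixels'][160:280,300:420,::-1].astype(float)*1.5,0,255).astype(np.uint8)
cv2.imwrite('pics/point.png',np.hstack([cv2.resize(p,(395,395),interpolation=2),cv2.resize(q,(395,395),interpolation=2)]))
o=r.observe();yaw=o['ee_rot'][2]+np.pi;M=R.from_euler('z',yaw)
org=o['tcp_pos']-[0,0,.0102];L=org+M.apply([.0938,0,-.0158]);print('lens',L,'lens px top/side',proj(t,L),proj(s,L))
d=M.apply([1,0,-1])/2**.5;v=np.array([.5734,-.2232,.0326])-L;print('dist',v@d,'off',v-(v@d)*d)
for c,n in((t,'top'),(s,'side')): print(n,'handle front-top corners',proj(c,[org+M.apply([.062,k,.028]) for k in(-.014,.014)]).tolist(),'rear',proj(c,[org+M.apply([-.062,k,.028]) for k in(-.014,.014)]).tolist())
E
```

```text
time: 8.43
tcp_pos: [0.4381, -0.2308, 0.1042]
ee_rot: [-3.141, 0.001, -3.092]
ft_force: [-0.3, 0.2, -2.7]
grip_width: 0.0278
finger_force: 30.0
8.43 tcp [ 0.4381 -0.2308  0.1042] rpy deg [-179.9579    0.0669 -177.1688] F [-0.2642  0.1547 -2.7116] grip 0.02784967386176111 29.99908357858658
shift units [0.0199 0.0287 0.107 ] turn units [-0.0106  0.0167 -0.0422]
lens [ 0.53180377 -0.22621726  0.0783359 ] lens px top/side [[390.72457172 204.84352174]] [[373.68635315 233.91758515]]
dist 0.06182254760264563 off [-0.00206579  0.00086277 -0.00202076]
top handle front-top corners [[400.8843579693169, 215.7515754293118], [389.65880175508175, 216.59433492308005]] rear [[405.6358845251174, 266.15212294362294], [394.2777441786795, 267.02451606608366]]
side handle front-top corners [[371.6079669157213, 230.12747572498554], [361.84345525918906, 224.5091553094845]] rear [[336.00898820453256, 260.3562123322088], [326.0631565717326, 253.86239593427848]]
```

View pics/point.png

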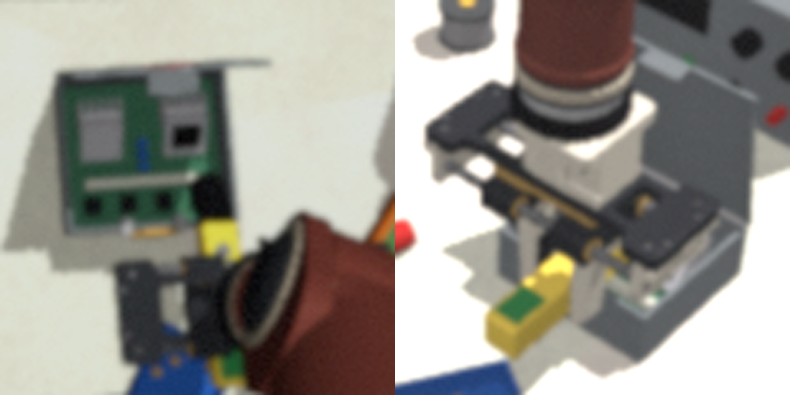

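The head hovers over the unit's front wall, with no contact. The handle's front edge is at about top (397,217), and I predicted (395,216). The patch lies straight ahead of the lens. I'll trim 3 mm down and hold.

```bash
python3 -m inch '0 0.03 0.1 0 0 0;0 0 0 0 0 0;0 0 0 0 0 0;0 0 0 0 0 0;0 0 0 0 0 0;0 0 0 0 0 0;0 0 0 0 0 0;0 0 0 0 0 0;0 0 0 0 0 0;0 0 0 0 0 0;0 0 0 0 0 0;0 0 0 0 0 0;0 0 0 0 0 0;0 0 0 0 0 0;0 0 0 0 0 0;0 0 0 0 0 0;0 0 0 0 0 0;0 0 0 0 0 0;0 0 0 0 0 0;0 0 0 0 0 0' && python3 -m inch '0 0 0 0 0 0;0 0 0 0 0 0;0 0 0 0 0 0;0 0 0 0 0 0;0 0 0 0 0 0;0 0 0 0 0 0;0 0 0 0 0 0;0 0 0 0 0 0;0 0 0 0 0 0;0 0 0 0 0 0;0 0 0 0 0 0;0 0 0 0 0 0' && python3 -m inch '0 0 -0.2 0 0 0;0 0 -0.4 0 0 0;0.2 0 -0.5 0 0 0;0.2 0 -0.5 0 0 0;0 0 -0.5 0 0 0;0 0 -0.3 0 0 0;0 0 -0.2 0 0 0.3;0 0 0 0 0 0.6;0 0 0 0 0 0.8;0 0 0 0 0 0.8;0 0 0 0 0 0.8;0 0 0 0 0 0.5;0 0 0 0 0 0.3;0 0 0 0 0 0;0 0 0 0 0 0'; python3 goto.py .4945 .2673 .18 166.44
```

```text
time: 10.2
tcp_pos: [0.4376, -0.2297, 0.1007]
ee_rot: [-3.142, -0.0, -3.092]
ft_force: [0.8, 0.3, -0.5]
grip_width: 0.0277
finger_force: 30.0
time: 11.2
tcp_pos: [0.4376, -0.2297, 0.1007]
ee_rot: [-3.142, -0.0, -3.092]
ft_force: [-0.4, -0.2, -2.5]
grip_width: 0.028
finger_force: 30.0
time: 12.45
tcp_pos: [0.4256, -0.2301, 0.1785]
ee_rot: [3.142, -0.0, 2.905]
ft_force: [0.4, 0.4, -1.3]
grip_width: 0.0278
finger_force: 30.0
12.45 tcp [ 0.4256 -0.2301  0.1785] rpy deg [179.9976  -0.026  166.4713] F [ 0.3929  0.4311 -1.2771] grip 0.027832633206991458 29.999187290668488
shift units [ 1.6467 16.6578 -0.0487] turn units [ 0.0006 -0.0065  0.0078]
```

```bash
python3 -m inch '0 0.3 0 0 0 0;0.1 0.6 0 0 0 0;0.1 0.9 0 0 0 0;0.1 0.9 0 0 0 0;0.1 0.9 0 0 0 0;0.1 0.9 0 0 0 0;0.1 0.9 0 0 0 0;0.1 0.9 0 0 0 0;0.1 0.9 0 0 0 0;0.1 0.9 0 0 0 0;0.1 0.9 0 0 0 0;0.1 0.9 0 0 0 0;0.1 0.9 0 0 0 0;0.1 0.9 0 0 0 0;0.1 0.9 0 0 0 0;0.1 0.9 0 0 0 0;0.1 0.9 0 0 0 0;0.1 0.9 0 0 0 0;0 0.8 0 0 0 0;0 0.35 0 0 0 0' && python3 -m inch '0 0.2 0 0 0 0;0 0 0 0 0 0;0 0 0 0 0 0;0 0 0 0 0 0'; python3 goto.py .4945 .2673 .061 166.44
```

```text
time: 14.12
tcp_pos: [0.491, 0.2667, 0.1786]
ee_rot: [3.138, -0.001, 2.911]
ft_force: [0.0, 1.0, -1.7]
grip_width: 0.028
finger_force: 30.0
time: 14.45
tcp_pos: [0.4932, 0.265, 0.1786]
ee_rot: [-3.14, -0.0, 2.902]
ft_force: [-0.9, -0.2, -1.5]
grip_width: 0.0278
finger_force: 30.0
14.45 tcp [0.4932 0.265  0.1786] rpy deg [-179.8929   -0.0084  166.2827] F [-0.8714 -0.2417 -1.4978] grip 0.027840848183762913 29.998899400234222
shift units [-0.0232  0.0924  3.9187] turn units [-0.0268 -0.0021 -0.0393]
```

```bash
python3 -m inch '-0.02 0.04 0.2 0 0 0;0 0 0.4 0 0 0;0 0 0.5 0 0 0;0 0 0.5 0 0 0;0 0 0.3 0 0 0;0 0 0.1 0 0 0;0 0 0 0 0 0;0 0 0 0 0 0;0 0 0 0 0 0'; python3 goto.py .4945 .2673 .061 166.44
```

```text
time: 15.2
tcp_pos: [0.4947, 0.2685, 0.1194]
ee_rot: [3.14, 0.001, 2.905]
ft_force: [-0.1, 0.8, -0.2]
grip_width: 0.0276
finger_force: 30.0
15.2 tcp [0.4947 0.2685 0.1194] rpy deg [179.9354   0.0718 166.421 ] F [-0.0621  0.8479 -0.1875] grip 0.027639239298139075 29.999088048934937
shift units [-0.0007 -0.041   1.948 ] turn units [ 0.0161  0.018  -0.0047]
```

```bash
python3 -m inch '0 -0.04 0.2 0 0 0;0 0 0.3 0 0 0;0 0 0.3 0 0 0;0 0 0.3 0 0 0;0 0 0.3 0 0 0;0 0 0.2 0 0 0;0 0 0.15 0 0 0;0 0 0.12 0 0 0;0 0 0.05 0 0 0;0 0 0 0 0 0;0 0 0 0 0 0'; python3 goto.py .4945 .2673 .061 166.44
```

```text
time: 16.12
tcp_pos: [0.4936, 0.2676, 0.0613]
ee_rot: [3.141, -0.0, 2.905]
ft_force: [-0.7, 1.0, 0.7]
grip_width: 0.028
finger_force: 30.0
16.12 tcp [0.4936 0.2676 0.0613] rpy deg [179.9584  -0.0064 166.458 ] F [-0.7113  0.9865  0.7312] grip 0.027980577286057382 29.999099671840668
shift units [-0.0312 -0.0039  0.011 ] turn units [ 0.0104 -0.0016  0.0045]
```

```bash
python3 -m inch '-0.02 0 0.03 0 0 0;0 0 0 0 0 0;0 0 0 0 0 0;0 0 0 0 0 0' && python3 -m inch '0 0 0 0 0 0;0 0 0 0 0 0;0 0 0 0 0 0;0 0 0 0 0 0;0 0 0 0 0 0;0 0 0 0 0 0;0 0 0 0 0 0;0 0 0 0 0 0;0 0 0 0 0 0;0 0 0 0 0 0;0 0 0 0 0 0;0 0 0 0 0 0' 1 && python3 -m inch '0 0 -0.2 0 0 0;0 0 -0.4 0 0 0;0 0 -0.8 0 0 0;0 0 -0.8 0 0 0;0 0 -0.8 0 0 0;0 0 -0.8 0 0 0;0 0 -0.6 0 0 0;0 0 -0.4 0 0 0;0 0 -0.2 0 0 0;0 0 0 0 0 0;0 0 0 0 0 0'; python3 - <<'E'
from h import *
t=cam('top');s=cam('side')
p=np.clip(t['pixels'][150:270,150:270,::-1].astype(float)*1.6,0,255).astype(np.uint8)
q=np.clip(s['pixels'][80:200,185:305,::-1].astype(float)*1.5,0,255).astype(np.uint8)
cv2.imwrite('pics/back.png',np.hstack([cv2.resize(p,(395,395)),cv2.resize(q,(395,395))]))
E
```

```text
time: 16.45
tcp_pos: [0.4935, 0.2677, 0.0609]
ee_rot: [3.141, -0.001, 2.906]
ft_force: [-3.9, 2.4, 5.3]
grip_width: 0.0277
finger_force: 30.0
time: 17.45
tcp_pos: [0.4944, 0.267, 0.0601]
ee_rot: [-3.142, -0.0, 2.905]
ft_force: [0.5, 0.5, -0.1]
grip_width: 0.0927
finger_force: 0.0
time: 18.37
tcp_pos: [0.4941, 0.2668, 0.2099]
ee_rot: [-3.141, -0.0, 2.905]
ft_force: [-0.2, -0.2, -1.0]
grip_width: 0.0934
finger_force: 0.0
```

View pics/back.png

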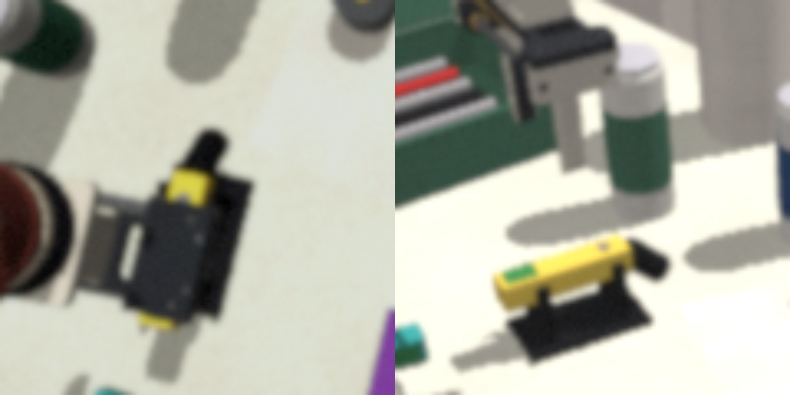

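The thermometer is back in both saddles, level, at side-crop (565,270). The gripper is clear above it. Now I measure the cover.

```bash
python3 - <<'E'
from h import *
t=cam('top');s=cam('side')
def crop(c,b): return cv2.resize(np.clip(c['pixels'][b[1]:b[3],b[0]:b[2],::-1].astype(float)*1.8,0,255).astype(np.uint8),(400,500),interpolation=2)
cv2.imwrite('pics/cover.png',np.hstack([crop(t,(340,105,420,205)),crop(s,(345,145,425,245))]))
E
```

```text
(no output)
```

View pics/cover.png

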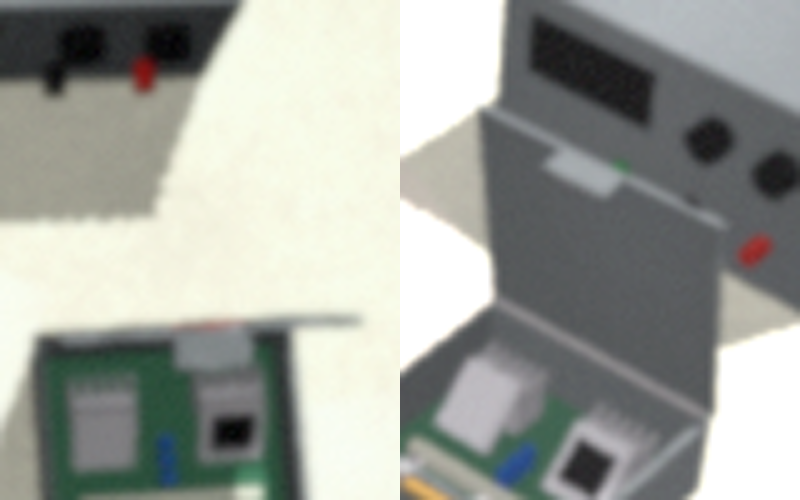

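The cover's free edge runs in the side view from (361,166.6) to (410,189.4), and its right end is at top (412,169). The bench supply's front foot is at about top row 121.

```bash
python3 - <<'E'
from h import *
np.set_printoptions(precision=4,suppress=True)
t=cam('top');s=cam('side')
print('free R',tri(t,(412,169),s,(410,189.4)))
print('free L',onz(s,361,166.6,.19),'hinge L/R',onz(s,364,205,.05),onz(s,407,227.4,.05))
print('device foot',onz(t,350,121,0),onz(t,380,121,0),'edge top',onz(t,340,105,.1))
E
python3 goto.py .69 -.19 .235 183
```

```text
free R (array([ 0.6068, -0.2588,  0.1892]), np.float64(0.002694839312515329))
free L [ 0.5966 -0.122   0.19  ] hinge L/R [ 0.6233 -0.1196  0.05  ] [ 0.6331 -0.2533  0.05  ]
device foot [ 0.7818 -0.1348  0.    ] [ 0.7798 -0.2209  0.    ] edge top [ 0.7944 -0.1007  0.1   ]
18.67 tcp [0.494  0.2667 0.2093] rpy deg [-179.9294   -0.0712  166.4337] F [ 0.249  -0.3658  0.6161] grip 0.09302013322860238 0.0
shift units [ -9.9199 -13.2688  -0.8522] turn units [-0.015  -0.0202 -4.1416]
```

```bash
python3 -m inch '0 0 -0.4 0 0 0;-0.3 -0.4 -0.5 0 0 0;-0.5 -0.8 -0.4 0 0 0;-0.6 -0.9 0 0 0 0;-0.6 -0.9 0 0 0 0;-0.6 -0.9 0 0 0 0;-0.6 -0.9 0 0 0 0;-0.6 -0.9 0 0 0 0;-0.6 -0.9 0 0 0 0;-0.6 -0.9 0 0 0 0;-0.6 -0.9 0 0 0 0;-0.6 -0.9 0 0 0 0;-0.6 -0.9 0 0 0 0;-0.6 -0.9 0 0 0 0;-0.6 -0.9 0 0 0 0;-0.6 -0.9 0 0 0 0;-0.6 -0.6 0 0 0 0;-0.3 0 0 0 0 0;0 0 0 0 0 0' 0 && python3 -m inch '0 0 0 0 0 -0.3;0 0 0 0 0 -0.6;0 0 0 0 0 -0.8;0 0 0 0 0 -0.8;0 0 0 0 0 -0.8;0 0 0 0 0 -0.6;0 0 0 0 0 -0.3;0 0 0 0 0 0;0 0 0 0 0 0'; python3 goto.py .665 -.188 .17 183.5
```

```text
time: 20.25
tcp_pos: [0.6769, -0.1961, 0.2474]
ee_rot: [-3.141, -0.001, 2.901]
ft_force: [-0.1, 0.3, -0.1]
grip_width: 0.0004
finger_force: 0.0
time: 21.0
tcp_pos: [0.6763, -0.1926, 0.2494]
ee_rot: [3.141, -0.0, -3.084]
ft_force: [-0.1, -0.0, 0.3]
grip_width: 0.0005
finger_force: 0.0
21.0 tcp [ 0.6763 -0.1926  0.2494] rpy deg [ 179.9755   -0.0048 -176.7201] F [-0.1301 -0.0412  0.3043] grip 0.0005377866000227217 0.0
shift units [0.3657 0.1732 2.6453] turn units [ 0.0061 -0.0012 -0.055 ]
```

```bash
python3 -m inch '0.1 0.1 0.3 0 0 0;0.1 0.07 0.5 0 0 0;0.15 0 0.5 0 0 0;0 0 0.5 0 0 0;0 0 0.4 0 0 0;0 0 0.3 0 0 0;0 0 0.15 0 0 0;0 0 0 0 0 0;0.2 0 0 0 0 0;0.4 0 0 0 0 0;0.4 0 0 0 0 0;0.4 0 0.03 0 0 0;0.4 0 0.05 0 0 0;0.4 0 0.05 0 0 0;0.4 0 0.07 0 0 0;0.2 0 0 0 0 0;0 0 0 0 0 0' && python3 -m inch '0.3 0 0.12 0 0 0;0.3 0 0.25 0 0 0;0.25 0 0.25 0 0 0;0 0 0 0 0 0;0 0 0 0 0 0'; python3 goto.py .535 -.195 .119 183.5
python3 - <<'E'
from h import *
t=cam('top');s=cam('side')
def crop(c,b): return cv2.resize(np.clip(c['pixels'][b[1]:b[3],b[0]:b[2],::-1].astype(float)*1.6,0,255).astype(np.uint8),(395,395),interpolation=2)
cv2.imwrite('pics/push.png',np.hstack([crop(t,(320,120,440,240)),crop(s,(310,140,430,260))]))
E
```

```text
time: 22.42
tcp_pos: [0.581, -0.1944, 0.1649]
ee_rot: [-3.141, 0.001, -3.086]
ft_force: [-0.4, -0.4, -1.4]
grip_width: 0.0009
finger_force: 0.0
time: 22.83
tcp_pos: [0.5567, -0.1954, 0.1453]
ee_rot: [-3.141, 0.0, -3.085]
ft_force: [0.4, 0.7, 0.5]
grip_width: 0.0005
finger_force: 0.0
22.83 tcp [ 0.5567 -0.1954  0.1453] rpy deg [-179.9924    0.0097 -176.7714] F [0.4196 0.6713 0.5347] grip 0.0004929354630712742 0.0
shift units [0.721  0.0531 0.8779] turn units [-0.0019  0.0024 -0.0679]
```

View pics/push.png

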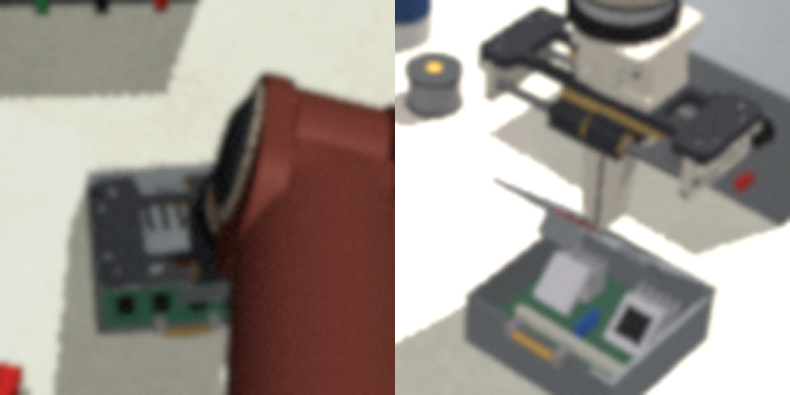

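The cover now leans forward at about 45°, with the fingers behind the stripe (side crop (605,215)). I continue along the arc.

```bash
python3 -m inch '0.2 0 0.2 0 0 0;0.25 0 0.3 0 0 0;0.25 0 0.35 0 0 0;0.25 0 0.35 0 0 0;0.2 0 0.35 0 0 0;0.2 0 0.3 0 0 0;0.15 0 0.2 0 0 0;0.1 0 0.1 0 0 0;0 0 0 0 0 0;0 0 0 0 0 0'; python3 goto.py .505 -.198 .065 183.5
```

```text
time: 23.77
tcp_pos: [0.5085, -0.1981, 0.0807]
ee_rot: [-3.141, -0.0, -3.085]
ft_force: [-0.2, -1.3, -0.3]
grip_width: 0.0001
finger_force: 0.0
23.77 tcp [ 0.5085 -0.1981  0.0807] rpy deg [-179.9943   -0.0012 -176.7706] F [-0.1518 -1.3066 -0.2674] grip 7.933818833642694e-05 0.0
shift units [0.1151 0.0091 0.5219] turn units [-0.0014 -0.0003 -0.0676]
```

```bash
python3 -m inch '0.1 0 0.1 0 0 0;0 0 0.1 0 0 0;0 0 0.1 0 0 0;0 0 0.05 0 0 0;0 0 0 0 0 0;0 0 0 0 0 0'; python3 -m inch '0 0 0.05 0 0 0;0 0 0.05 0 0 0;0 0 0 0 0 0;0 0 0 0 0 0'
```

```text
time: 24.27
tcp_pos: [0.5069, -0.1983, 0.0715]
ee_rot: [-3.14, 0.004, -3.085]
ft_force: [1.3, 0.2, 3.9]
grip_width: 0.0005
finger_force: 1.5
time: 24.6
tcp_pos: [0.506, -0.1982, 0.0681]
ee_rot: [-3.141, 0.001, -3.085]
ft_force: [-0.4, 0.4, 8.9]
grip_width: 0.0004
finger_force: 4.9
```

```bash
python3 -m inch '0 0 0.05 0 0 0;0 0 0.05 0 0 0;0 0 0 0 0 0;0 0 0 0 0 0;0 0 0 0 0 0'; python3 -m inch '0 0 0.05 0 0 0;0 0 0 0 0 0;0 0 0 0 0 0;0 0 0 0 0 0'
```

```text
time: 25.02
tcp_pos: [0.506, -0.1983, 0.0676]
ee_rot: [-3.141, 0.002, -3.085]
ft_force: [-5.2, 2.4, 26.8]
grip_width: 0.0004
finger_force: 13.2
time: 25.35
tcp_pos: [0.506, -0.1983, 0.0673]
ee_rot: [-3.141, 0.002, -3.085]
ft_force: [-6.4, 3.0, 35.1]
grip_width: 0.0002
finger_force: 17.4
```

The TCP stays at z ≈ 0.067 while the force climbs to 35 N, so the cover is on its stop. I retreat and check.

```bash
python3 -m inch '0 0 -0.2 0 0 0;0 0 -0.4 0 0 0;0 0 -0.8 0 0 0;0 0 -0.8 0 0 0;0 0 -0.8 0 0 0;0 0 -0.8 0 0 0;0 0 -0.8 0 0 0;0.5 0 -0.4 0 0 0;0.8 0 0 0 0 0;0.8 0 0 0 0 0;0.4 0 0 0 0 0;0 0 0 0 0 0;0 0 0 0 0 0;0 0 0 0 0 0'; python3 - <<'E'
from h import *
t=cam('top');s=cam('side')
def crop(c,b): return cv2.resize(np.clip(c['pixels'][b[1]:b[3],b[0]:b[2],::-1].astype(float)*1.6,0,255).astype(np.uint8),(395,395),interpolation=2)
cv2.imwrite('pics/end.png',np.hstack([crop(s,(190,100,310,220)),crop(s,(310,160,430,280))]))
E
```

```text
time: 26.52
tcp_pos: [0.4316, -0.2022, 0.2124]
ee_rot: [3.142, 0.001, -3.084]
ft_force: [-0.3, -0.1, 0.1]
grip_width: 0.0003
finger_force: 0.0
```

View pics/end.png

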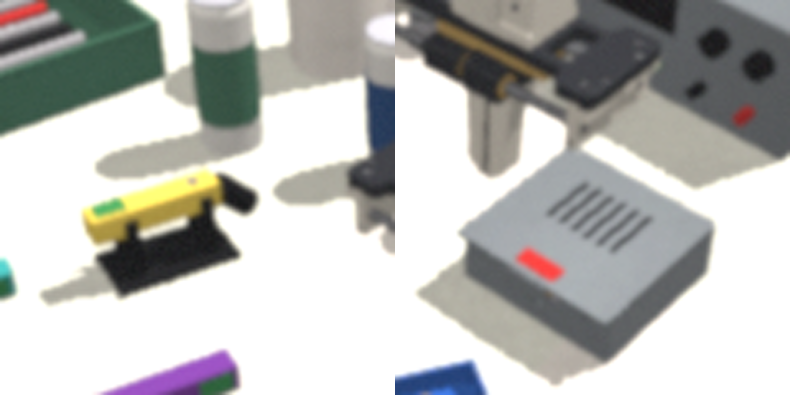

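The cover is flat and shut (crop (590,250)), the thermometer is level in its cradle, and the robot is clear of everything.

```bash
python3 -c "
from workcell import r
print(r.finish_job())"
```

```text
the job is handed in; nothing more can be done
None
```

I held the thermometer on the black patch from about 6 cm for over two seconds, laid it back level in its cradle and let go, then pressed the cover shut and handed the job in after about 27 s of robot time; the hand-in returned no verdict.

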